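Eject and square up the drip covers at the coffee counter

TASK

Clear the drip covers for washing: first lay the big loose drip cover flat in the corner rack, long side along the rack's long notched side fence, squared up flush against both fences, and let go of it. Then push the drip station's plunger fully down so that it lifts the small drip cover out of its well, take that cover and stack it on the big one, also squared up flush against both fences. Do not disturb the cup, tamper, mug and pitcher standing around.

Things in the scene. Friction and masses are not known exactly. Their poses are not given: they have to be found in the camera images.
- big_cover: Big drip cover: stainless plate 180 x 64 x 12 mm (x, y, z) with ten dark cross slots on top, about 0.3 kg, loose on the counter. Origin: centre of its underside; x along its length, z up. The two ends are alike.
- small_cover: Small drip cover: stainless plate 140 x 58 x 12 mm (x, y, z) with eight dark cross slots, about 0.2 kg. Starts flush in the well of the drip station (under 2 mm play all round, so it cannot be gripped there). Origin: centre of its underside; x along its length, z up. The two ends are alike.
- rack: Corner rack, fixed: dark floor plate 200 x 98 x 6 mm, long side along x, with two aluminium fences 10 mm thick, 32 mm high above the floor plate: the end fence at its +x end, the side fence, with a wide notch, along its +y side. The -x end and -y side are open. Origin: underside, near the middle of the floor plate.
- corner (a point): Inside corner of the rack, where the fences' inner faces meet the top of the floor plate (6 mm up); axes as the rack's. The covers go at x < 0, y < 0: flush, the big one's origin is at (-90, -32, 0) mm, the small one's on top of it at (-70, -29, 12) mm. The floor plate reaches to x = -190, y = -88 mm.
- notch (a point): Middle of the side fence's notch, on the inner face's line at the top of the floor plate, 79 mm from the corner (-x way). The notch is 78 mm long, open down to the floor plate, and gives a finger room; the side fence's two pieces stand on either side of it, from 0 to 40 mm and from 118 to 180 mm from the corner. The end fence is 85 mm long.
- station: Drip station, fixed to the counter: stainless block 230 x 100 x 45 mm (x, y, z). The well for the small cover is centred at x = -30 mm, y = 0, its floor 33 mm above the counter; its long side runs along x. The plunger stands at x = +82 mm. Origin: centre of its underside.
- plunger_top (a point): Centre of the flat top of the plunger's black round head, 36 mm across, 77 mm above the counter when up, 57 mm when fully down. It moves straight down.
- plunger (a joint): Plunger travel, 0 up to 0.020 m fully down. It needs about 8 to 13 N, has no spring and stays where it is left; it lifts an ejector pad (44 x 28 mm) under the middle of the small cover by the same distance, so that fully down the cover's underside stands 8 mm above the station's top face.
- cup: Bystander: white cup, 62 mm wide, 58 mm high. Origin: centre of its underside.
- tamper: Bystander: dark steel coffee tamper, 54 mm wide, 82 mm high. Origin: centre of its underside.
- mug: Bystander: white mug, 80 mm wide, 85 mm high. Origin: centre of its underside.
- pitcher: Bystander: steel milk pitcher with a handle, 84 mm wide, 85 mm high. Origin: centre of its underside.

How it is judged:
On the way, in this order (a step that is already met when the one before it is completed fails the run):
1. the big cover lies flat in the rack, squared against both fences, let go (x of big_cover in the frame of corner between -0.093 and -0.087 m and y of big_cover in the frame of corner between -0.035 and -0.029 m and z of big_cover in the frame of corner between -0.003 and 0.003 m and angle between the x axis of big_cover and the x axis of rack, either way round below 0.03 rad and angle between big_cover's own z axis and vertical below 0.03 rad and linear speed of big_cover below 0.02 m/s and contact force between the fingers and big_cover below 0.1 N), for 0.2 s.
2. the plunger is down and the small cover is lifted level out of its well (value of joint plunger above 0.015 m and z of small_cover in the frame of station above 0.047 m and angle between small_cover's own z axis and vertical below 0.1 rad and horizontal distance between small_cover and station below 0.04 m), for 0.2 s.
At the end, for the whole second after the job is handed in: Both covers lie flat, at rest and released in the rack, the small on the big: each within 3 mm of touching both fences, its long side parallel to the side fence within 0.03 rad, its height right within 3 mm (all of step 1 and x of small_cover in the frame of corner between -0.073 and -0.067 m and y of small_cover in the frame of corner between -0.032 and -0.026 m and z of small_cover in the frame of corner between 0.009 and 0.015 m and angle between the x axis of small_cover and the x axis of rack, either way round below 0.03 rad and angle between small_cover's own z axis and vertical below 0.03 rad and linear speed of small_cover below 0.02 m/s and contact force between the fingers and small_cover below 0.1 N).
It fails at once if the cup, tamper, mug or pitcher is shoved (more than 30 mm) (distance of any of cup, tamper, mug, pitcher from where it was at the start of the episode above 0.03 m).
It fails at once if the cup, tamper, mug or pitcher is toppled (angle between any of cup, tamper, mug, pitcher's own z axis and vertical above 0.5 rad).
It also fails if it takes over 72 s, if anything falls off the work surface, if the arm or the gripper's body presses on something with over 40 N, if the wrist force passes 120 N, or if a joint passes its speed limit or range.

ROBOT

A 7-joint arm with a two-finger parallel gripper is mounted at the origin on the work surface. World frame = base frame: x ahead of the robot, y to its left, z up, the work surface at z = 0. Lengths are in m, angles in rad, forces in N, time in s.
With the tool pointing down it reaches from about 0.35 to 0.9 m from the base axis. Payload 8.1 kg.
Tool frame: the origin (TCP) lies midway between the tips of the shut fingers; the grasp point (between the pads) lies arm.hold_point_z behind it (arm.hold_point_z is the distance from the TCP to the grasp point, in m); z points along the fingers, x is the direction in which the jaws open and shut, and the axes are right-handed (so a half turn about z gives the same grasp; the last joint's range is limited). The gripper opens to 92 mm and grips with 3 to 60 N. Pads are 19 mm wide; open, the fingers measure 130 mm over their backs; the gripper's body (75 mm by 190 mm) begins 47 mm behind the grasp point.
Start: joints at [0.998, 0.434, 0.025, 1.573, -0.012, 1.134, -0.075], TCP at [0.283, -0.557, 0.227] pointing down, gripper open.
Joint ranges: [-2.62, 2.62], [-0.44, 2.09], [-1.27, 1.32], [0.08, 2.57], [-1.32, 4.46], [0.12, 2], [-2.74, 2.74]. Speed limits (rad/s): [2.22, 2.22, 3.01, 3.01, 3.14, 3.14, 3.14].

INTERFACE

Orientations are given as a rotation vector (axis times angle).
In Python, from cell import arm gives the robot as it stands.
- The arm moves only by the shell command python3 -m pendant 'ROWS' [FORCE]. ROWS is JSON, a list of rows, each an object with "dp": the shift along the tool's x, y, z in m, a list of three; "rotation": the turn, a rotation vector about the tool's x, y, z in rad, a list of three; "fingers": the closure, from -1 (fully open) to 1 (shut). In form: [{"dp": [x, y, z], "rotation": [rx, ry, rz], "fingers": fingers}, ...]. A call has 1 to 20 rows; each row is the pose to reach, as a shift and turn from the pose measured when the call began, along the tool's axes at that moment; what a row does not reach only later rows make up. A row lasts 1/8 s, in which the tool goes at most 62.5 mm and 10.7 degrees, less where a joint would pass 70% of its speed; a pose out of reach is approached as far as the arm can. A call with a gripper value outside its range is refused whole. The fingers move at their own pace and stop on an object; FORCE is the grip in N (left out, the last holds). Time passes only in rows, so rows that repeat a pose let the fingers close. It gives the time, the measured TCP pose, the force and the opening at its end, in the units of the state.
- arm.observe(): the state, without advancing time (a new reading comes with each control period).
- arm.get_image(name): name is "scene" or "top" or "wrist"; returns the picture (400x640x3 uint8, blue, green, red); there is no depth.
- arm.camera_params(name): a dict with "camera_matrix" (3x3 intrinsics, pixels), "rvec" (rotation vector, rad) and "tvec" (3), from world to camera coordinates, as OpenCV has them. Camera axes: x right, y down, z forward; pixel columns grow to the right and rows downward; lengths in m; the calibration is good to about 2 mm. A picture is of the moment at which its call begins: read the wrist's pose just before it. camera_params takes no time and is no camera call; for the wrist camera it gives the pose at the moment of the call.
- arm.sign_off(): hands the job in, once; it reports no verdict.
The state is a dict: "clock": time; "joints": joint angles; "dq": joint speeds; "joint_efforts": joint torques, N m; "position": TCP position; "ee_rot": TCP orientation; "force": force on the tool from outside, world axes, zero at the start; "ft_torque": the same for the moment, N m; "width": opening from 0.0 (shut) to 1.0 (fully open).
Only numpy, scipy, OpenCV 4.12 (cv2) and the standard library are available. Lean on these libraries where they do the work, as an engineer would, in place of code of your own. Each camera call takes 0.05 s, during which the arm holds its last target.

## Working session

There is one attempt and no reset: what is moved stays moved. The work goes in short steps, Python scripts to look and compute and a shell command to move; the robot and the scene stay as the last step left them, time stands still between calls to the robot, and variables do not carry over. Pictures are saved under pics/ and viewed, and the job is handed in when it is done.

```bash
ls; mkdir -p pics; python3 - <<'E'
from cell import arm
import cv2
s=arm.observe(); print(s, arm.hold_point_z)
for n in ("scene","top","wrist"):
    cv2.imwrite(f"pics/{n}0.png",arm.get_image(n)); print(n,arm.camera_params(n))
E
```

```text
pics
{'clock': 0.0, 'joints': array([ 0.99840708,  0.4352467 ,  0.02495866,  1.57406903, -0.01159995,
        1.13400159, -0.07512457]), 'dq': array([ 1.83850956e-03, -1.11788827e-03,  5.35490654e-05,  1.05274984e-04,
       -9.60361062e-04,  9.83839735e-05, -1.22088946e-03]), 'joint_efforts': array([-1.08574535e-03, -6.67874551e+01,  9.84588079e-01, -3.14462328e+01,
       -6.05271477e-02,  4.26978758e-02,  9.56398480e-05]), 'position': array([ 0.28266713, -0.55686545,  0.22594092]), 'ee_rot': array([-2.67678887e+00,  1.64315771e+00,  2.21962140e-03]), 'force': array([-0.34071438,  0.51084938, -0.73678216]), 'ft_torque': array([-0.01118919,  0.00697789, -0.03115637]), 'width': 0.9978385441202813} 0.0188
scene {'camera_matrix': array([[369.01920665,   0.        , 319.14663861],
       [  0.        , 369.01920665, 201.78439084],
       [  0.        ,   0.        ,   1.        ]]), 'rvec': array([ 2.09556073,  1.57339522, -0.50825189]), 'tvec': array([-0.18530146, -0.38994899,  1.33548655])}
top {'camera_matrix': array([[505.23397772,   0.        , 318.01260339],
       [  0.        , 505.23397772, 195.69832845],
       [  0.        ,   0.        ,   1.        ]]), 'rvec': array([ 2.12823213, -2.16156653,  0.17842407]), 'tvec': array([0.03079148, 0.56173907, 1.34563712])}
wrist {'camera_matrix': array([[320.59950292,   0.        , 318.34210739],
       [  0.        , 320.59950292, 196.81429047],
       [  0.        ,   0.        ,   1.        ]]), 'rvec': array([-2.49353222,  1.53097701,  0.19168565]), 'tvec': array([-0.62544986, -0.03064706,  0.38880199])}
```

View pics/top0.png

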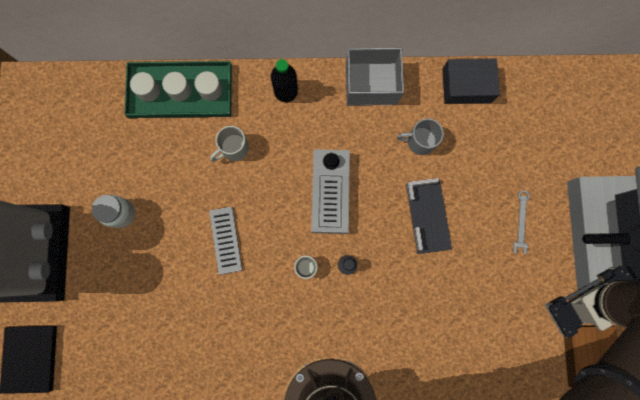

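View pics/scene0.png

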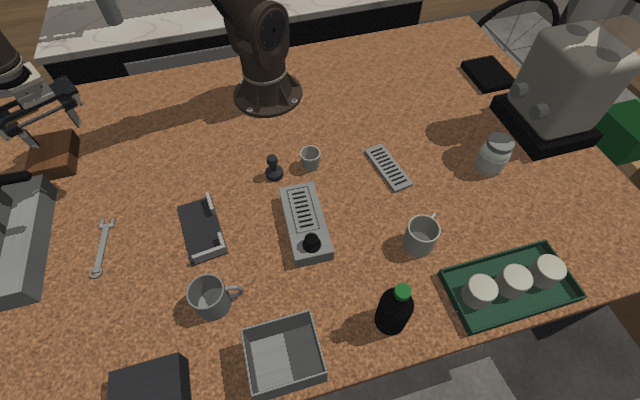

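View pics/wrist0.png

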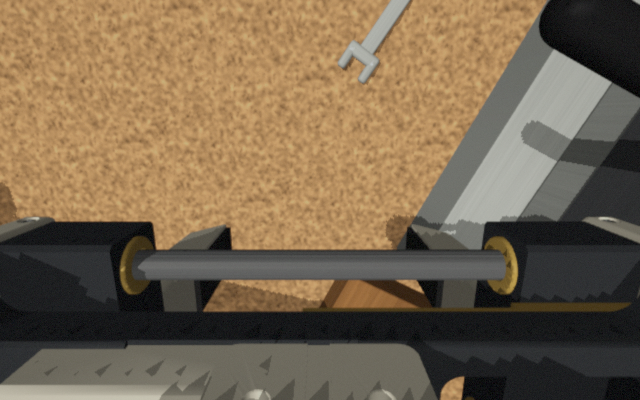

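The top view shows the big cover at about (226,241), the station at (331,192) with its plunger head at (331,161), and the rack at (429,215) with its end fence at the top and its side fence on the left. I'll zoom in to get accurate corners.

```bash
python3 - <<'E'
import cv2,numpy as np
im=cv2.imread('pics/top0.png')
a=cv2.resize(im[195:285,190:260],None,fx=6,fy=6,interpolation=cv2.INTER_CUBIC)
b=cv2.resize(im[170:260,395:465],None,fx=6,fy=6,interpolation=cv2.INTER_CUBIC)
c=cv2.resize(im[145:240,300:362],None,fx=6,fy=6,interpolation=cv2.INTER_CUBIC)
def grid(z,x0,y0):
    for k in range(0,z.shape[1],60): cv2.putText(z,str(x0+k//6),(k,10),0,.35,(0,0,255),1); cv2.line(z,(k,0),(k,z.shape[0]),(0,0,255),1) if 0 else cv2.line(z,(k,12),(k,20),(0,0,255),1)
    for k in range(0,z.shape[0],60): cv2.putText(z,str(y0+k//6),(0,k+4),0,.35,(255,0,0),1)
    return z
cv2.imwrite('pics/ca.png',np.hstack([grid(a,190,195),grid(b,395,170)[:540]][:1]+[b]))
cv2.imwrite('pics/cc.png',grid(c,300,145))
E
```

```text
(no output)
```

View pics/ca.png

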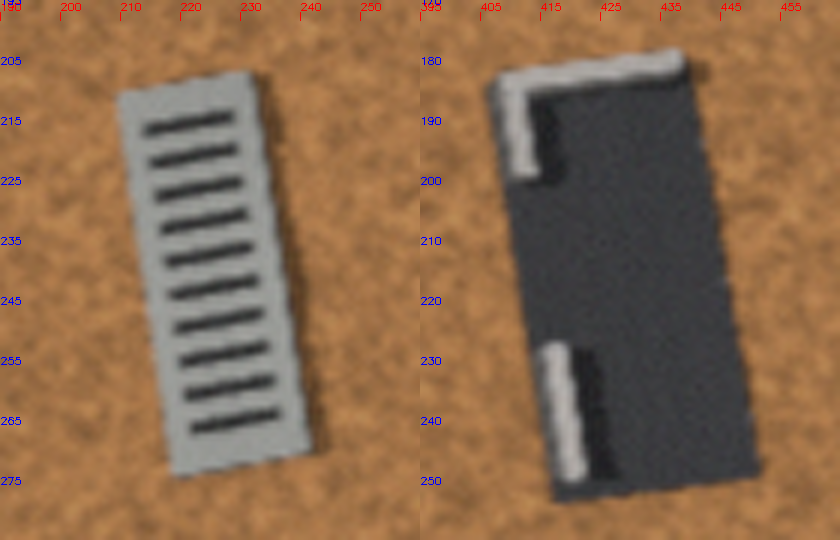

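View pics/cc.png

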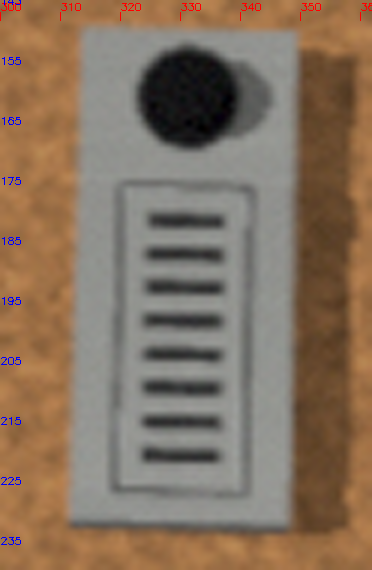

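```bash
cat > h.py <<'E'
import cv2,numpy as np
from scipy.optimize import least_squares
from scipy.spatial.transform import Rotation as R
from cell import arm
def fit(cam,P,px,g):
    P=np.array(P,float)/1000; px=np.array(px,float)
    def f(p):
        c,s=np.cos(p[2]),np.sin(p[2])
        W=np.c_[P[:,0]*c-P[:,1]*s+p[0],P[:,0]*s+P[:,1]*c+p[1],P[:,2]]
        q=cv2.projectPoints(W,cam['rvec'],cam['tvec'],cam['camera_matrix'],None)[0][:,0]
        return (q-px).ravel()
    r=least_squares(f,g,loss='soft_l1')
    return r.x,r.fun.reshape(-1,2)
E
python3 - <<'E'
from h import *
cam=arm.camera_params('top')
def px(l,x0,y0): return [((u+.5)/6-.5+x0,(v+.5)/6-.5+y0) for u,v in l]
np.set_printoptions(precision=4,suppress=True)
print('big',*fit(cam,[(90,32,12),(90,-32,12),(-90,-32,12),(-90,32,12)],px([(117,95),(250,71),(312,453),(174,477)],190,195),[.55,.3,0]))
print('station',*fit(cam,[(115,50,45),(115,-50,45),(-115,-50,45),(-115,50,45),(82,0,77)],px([(82,29),(298,29),(290,529),(70,524),(188,97)],300,145),[.6,0,0]))
print('corner',*fit(cam,[(10,10,38),(10,-75,38),(0,-75,38),(-40,10,38),(-40,0,38),(-118,10,38),(-118,0,38),(-180,10,38),(-180,0,38),(-190,-88,6),(-190,10,6)],
 px([(78,73),(263,50),(266,72),(94,180),(120,177),(123,343),(147,341),(143,482),(166,478),(342,472),(133,502)],395,170),[.7,-.2,0]))
for n,p,z in (('mug',(232,144),.085),('pitcher',(427,136),.085),('cup',(307,266),.058),('tamper',(347,264),.082)):
    print(n,fit(cam,[(0,0,z*1000)],[p],[.5,0,0])[0][:2])
E
```

```text
big [0.4469 0.2812 0.1655] [[-0.2563 -0.1323]
 [ 0.2381 -0.2058]
 [ 0.0531  0.0338]
 [-0.0357  0.2959]]
station [ 0.5756 -0.0121 -0.0372] [[-0.1289  0.1367]
 [-0.2722  0.9476]
 [ 0.0931  0.0215]
 [-0.0312  0.0563]
 [ 0.3364 -1.8421]]
corner [ 0.5904 -0.2395  0.1109] [[ 0.3437 -0.2448]
 [-0.3494 -0.1698]
 [-0.2627 -0.3305]
 [ 0.4633 -0.4206]
 [-0.2999 -0.3695]
 [ 0.038   0.348 ]
 [-0.3619  0.2228]
 [ 0.2631 -0.268 ]
 [ 0.0539 -0.0676]
 [-0.0088  1.0834]
 [ 0.1269  0.5556]]
mug [0.7008 0.253 ]
pitcher [ 0.7158 -0.2769]
cup [0.3709 0.0546]
tamper [ 0.374  -0.0505]
```

```bash
cat >> h.py <<'E'
def tgt(x,y,z,deg):
    """dp, rot for tool down with tool x at angle deg (world)"""
    s=arm.observe(); R0=R.from_rotvec(s['ee_rot'])
    a=np.radians(deg); X=np.array([np.cos(a),np.sin(a),0]); Z=np.array([0,0,-1.]); Y=np.cross(Z,X)
    Rt=R.from_matrix(np.c_[X,Y,Z])
    dp=R0.inv().apply(np.array([x,y,z])-s['position'])
    print('dp',np.round(dp,4).tolist(),'rot',np.round((R0.inv()*Rt).as_rotvec(),4).tolist())
def st():
    s=arm.observe(); Rm=R.from_rotvec(s['ee_rot']).as_matrix()
    print('t',round(s['clock'],2),'p',s['position'].round(4),'xdeg',np.degrees(np.arctan2(Rm[1,0],Rm[0,0])).round(2),'tilt',np.round(Rm[:2,2],4),'F',s['force'].round(2),'w',round(s['width'],3),'q',s['joints'].round(2))
def loc2w(o,p): c,s=np.cos(o[2]),np.sin(o[2]); return np.array([o[0]+c*p[0]-s*p[1],o[1]+s*p[0]+c*p[1]])
E
python3 - <<'E'
from h import *
st(); tgt(.5,-.2,.26,-80.5); tgt(.447,.281,.20,-80.5)
E
```

```text
t 0.15 p [ 0.2827 -0.557   0.2261] xdeg -63.09 tilt [-0.0006  0.001 ] F [-0.19 -0.96  0.2 ] w 1.0 q [ 1.    0.44  0.02  1.57 -0.01  1.13 -0.08]
dp [-0.22, -0.3553, -0.0336] rot [0.0003, 0.0012, 0.3039]
dp [-0.6728, -0.5258, 0.0269] rot [0.0003, 0.0012, 0.3039]
```

```bash
python3 -m pendant '[{"dp":[-0.22,-0.355,-0.034],"rotation":[0,0,0.304],"fingers":-1},{"dp":[-0.22,-0.355,-0.034],"rotation":[0,0,0.304],"fingers":-1},{"dp":[-0.22,-0.355,-0.034],"rotation":[0,0,0.304],"fingers":-1},{"dp":[-0.22,-0.355,-0.034],"rotation":[0,0,0.304],"fingers":-1},{"dp":[-0.22,-0.355,-0.034],"rotation":[0,0,0.304],"fingers":-1},{"dp":[-0.22,-0.355,-0.034],"rotation":[0,0,0.304],"fingers":-1},{"dp":[-0.22,-0.355,-0.034],"rotation":[0,0,0.304],"fingers":-1},{"dp":[-0.673,-0.526,0.027],"rotation":[0,0,0.304],"fingers":-1},{"dp":[-0.673,-0.526,0.027],"rotation":[0,0,0.304],"fingers":-1},{"dp":[-0.673,-0.526,0.027],"rotation":[0,0,0.304],"fingers":-1},{"dp":[-0.673,-0.526,0.027],"rotation":[0,0,0.304],"fingers":-1},{"dp":[-0.673,-0.526,0.027],"rotation":[0,0,0.304],"fingers":-1},{"dp":[-0.673,-0.526,0.027],"rotation":[0,0,0.304],"fingers":-1},{"dp":[-0.673,-0.526,0.027],"rotation":[0,0,0.304],"fingers":-1},{"dp":[-0.673,-0.526,0.027],"rotation":[0,0,0.304],"fingers":-1},{"dp":[-0.673,-0.526,0.027],"rotation":[0,0,0.304],"fingers":-1},{"dp":[-0.673,-0.526,0.027],"rotation":[0,0,0.304],"fingers":-1}]'
python3 - <<'E'
from h import *
st(); c=arm.camera_params('wrist'); cv2.imwrite('pics/w1.png',arm.get_image('wrist')); print(c)
# predicted corners
o=[.4469,.2812,.1655]
for p in [(.09,.032),(.09,-.032),(-.09,-.032),(-.09,.032)]:
    w=loc2w(o,p); print(cv2.projectPoints(np.array([[*w,.012]]),c['rvec'],c['tvec'],c['camera_matrix'],None)[0].ravel())
E
```

```text
clock: 2.28
position: [0.4471, 0.2805, 0.1995]
ee_rot: [2.397, -2.03, -0.001]
force: [0.5, -1.5, -0.3]
width: 0.998
t 2.27 p [0.4471 0.2805 0.1995] xdeg -80.51 tilt [-0.0011 -0.    ] F [ 0.47 -1.48 -0.32] w 0.998 q [-0.39  0.33 -0.35  1.82  0.13  1.01 -2.2 ]
{'camera_matrix': array([[320.59950292,   0.        , 318.34210739],
       [  0.        , 320.59950292, 196.81429047],
       [  0.        ,   0.        ,   1.        ]]), 'rvec': array([-2.24611386,  1.90230739,  0.23757311]), 'tvec': array([0.20196546, 0.44828753, 0.4814999 ])}
[285.26426372  91.1514377 ]
[347.74426093  91.13640648]
[344.28871742 253.83352574]
[289.2144219  253.83102369]
```

View pics/w1.png

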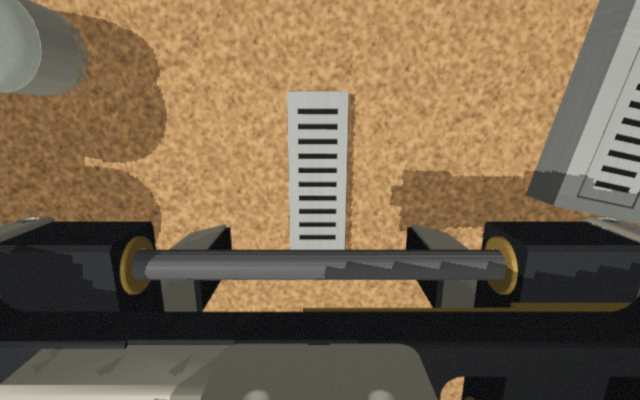

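The cover lines up with the jaws to within about 2 mm: its end edge in the wrist view spans columns 287–349 at row 91. I'll go down and grip it.

```bash
python3 -m pendant '[{"dp":[0.0005,0,0.06],"rotation":[0,0,0],"fingers":-1},{"dp":[0.0005,0,0.12],"rotation":[0,0,0],"fingers":-1},{"dp":[0.0005,0,0.17],"rotation":[0,0,0],"fingers":-1},{"dp":[0.0005,0,0.19],"rotation":[0,0,0],"fingers":-1},{"dp":[0.0005,0,0.196],"rotation":[0,0,0],"fingers":-1},{"dp":[0.0005,0,0.196],"rotation":[0,0,0],"fingers":-1},{"dp":[0.0005,0,0.196],"rotation":[0,0,0],"fingers":1},{"dp":[0.0005,0,0.196],"rotation":[0,0,0],"fingers":1},{"dp":[0.0005,0,0.196],"rotation":[0,0,0],"fingers":1},{"dp":[0.0005,0,0.196],"rotation":[0,0,0],"fingers":1},{"dp":[0.0005,0,0.196],"rotation":[0,0,0],"fingers":1}]' 40
python3 - <<'E'
from h import *
st()
E
```

```text
clock: 3.7
position: [0.4477, 0.2801, 0.0043]
ee_rot: [-2.396, 2.031, 0.001]
force: [-0.3, 0.6, 6.7]
width: 0.688
t 3.7 p [0.4477 0.2801 0.0043] xdeg -80.57 tilt [0.0002 0.0011] F [-0.3   0.61  6.71] w 0.688 q [-0.46  0.59 -0.27  2.    0.28  0.58 -2.33]
```

```bash
python3 - <<'E'
from h import *
o=[.5904,-.2395,.111]
print(loc2w(o,(-.098,-.040)))
tgt(.4477,.2801,.17,-80.5)
w=loc2w(o,(-.098,-.040)); tgt(*w,.17,-83.65)
E
```

```text
[ 0.497434   -0.29010951]
dp [-0.0001, -0.0, -0.1657] rot [-0.0004, 0.001, -0.0011]
dp [0.5705, 0.0444, -0.1663] rot [-0.0003, 0.0011, 0.0538]
```

```bash
python3 -m pendant '[{"dp":[0,0,-0.03],"rotation":[0,0.001,0],"fingers":1},{"dp":[0,0,-0.09],"rotation":[0,0.001,0],"fingers":1},{"dp":[0,0,-0.15],"rotation":[0,0.001,0],"fingers":1},{"dp":[0.05,0.004,-0.166],"rotation":[0,0.001,0.054],"fingers":1},{"dp":[0.11,0.009,-0.166],"rotation":[0,0.001,0.054],"fingers":1},{"dp":[0.17,0.013,-0.166],"rotation":[0,0.001,0.054],"fingers":1},{"dp":[0.23,0.018,-0.166],"rotation":[0,0.001,0.054],"fingers":1},{"dp":[0.29,0.023,-0.166],"rotation":[0,0.001,0.054],"fingers":1},{"dp":[0.35,0.027,-0.166],"rotation":[0,0.001,0.054],"fingers":1},{"dp":[0.41,0.032,-0.166],"rotation":[0,0.001,0.054],"fingers":1},{"dp":[0.47,0.037,-0.166],"rotation":[0,0.001,0.054],"fingers":1},{"dp":[0.52,0.041,-0.166],"rotation":[0,0.001,0.054],"fingers":1},{"dp":[0.55,0.043,-0.166],"rotation":[0,0.001,0.054],"fingers":1},{"dp":[0.57,0.044,-0.166],"rotation":[0,0.001,0.054],"fingers":1},{"dp":[0.57,0.044,-0.166],"rotation":[0,0.001,0.054],"fingers":1},{"dp":[0.57,0.044,-0.166],"rotation":[0,0.001,0.054],"fingers":1}]'
python3 - <<'E'
from h import *
st(); c=arm.camera_params('wrist'); cv2.imwrite('pics/w2.png',arm.get_image('wrist')); cv2.imwrite('pics/t2.png',arm.get_image('top'))
np.save('c2.npy',np.r_[c['rvec'],c['tvec']])
E
```

```text
clock: 5.7
position: [0.4977, -0.2878, 0.1694]
ee_rot: [-2.342, 2.093, 0.002]
force: [-0.3, -0.1, -4.1]
width: 0.689
t 5.7 p [ 0.4977 -0.2878  0.1694] xdeg -83.56 tilt [-0.0004  0.0014] F [-0.28 -0.11 -4.08] w 0.689 q [ 0.52  0.41 -0.12  1.76  0.06  0.97 -1.08]
```

View pics/w2.png

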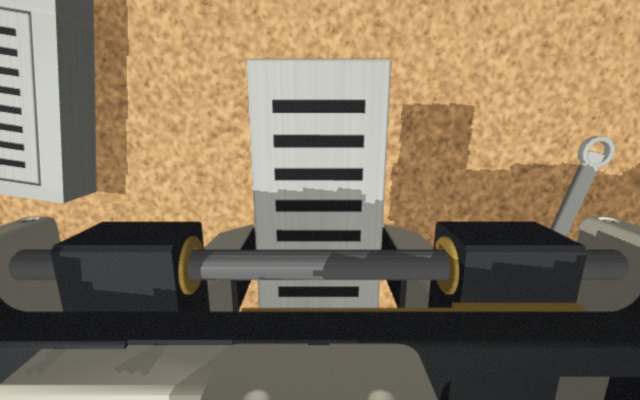

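```bash
python3 - <<'E'
from h import *
st(); v=np.load('c2.npy'); c=dict(arm.camera_params('wrist'),rvec=v[:3],tvec=v[3:])
z=(.1694-.0043+.012)*1000
# side edge points add y-only info; use end corners
r=fit(c,[(90,32,z),(90,-32,z)],[(247.2,59.5),(390.2,59.5)],[.5,-.29,.11]); print(r)
s=arm.observe()
d=r[0][:2]-np.array([.4977,-.2878]); print('offset along/across',d@[np.cos(.111),np.sin(.111)],d@[-np.sin(.111),np.cos(.111)])
E
```

```text
t 5.8 p [ 0.4979 -0.2878  0.1696] xdeg -83.53 tilt [0.0001 0.0009] F [-0.21  0.78 -4.24] w 0.691 q [ 0.52  0.41 -0.12  1.76  0.06  0.97 -1.08]
(array([ 0.49712866, -0.28923896,  0.11162396]), array([[-2.12610526,  0.04684795],
       [ 2.10806282,  0.04772247]]))
offset along/across -0.0007272171976637984 -0.0013668120036376841
```

```bash
cat >> h.py <<'E'
def w2loc(o,w): c,s=np.cos(o[2]),np.sin(o[2]); d=np.array(w)-o[:2]; return np.array([c*d[0]+s*d[1],-s*d[0]+c*d[1]])
E
python3 - <<'E'
from h import *
o=np.array([.5904,-.2395,.111]); print(w2loc(o,[.4971,-.2892]))
tgt(.4979,-.2878,.025,-83.64); tgt(.4979,-.2878,.012,-83.64)
im=cv2.imread('pics/t2.png'); cv2.imwrite('pics/t2c.png',cv2.resize(im[150:270,370:480],None,fx=5,fy=5,interpolation=cv2.INTER_CUBIC))
E
```

```text
[-0.09823119 -0.03905909]
dp [0.0001, 0.0, 0.1446] rot [-0.0002, 0.0009, 0.0019]
dp [0.0001, 0.0, 0.1576] rot [-0.0002, 0.0009, 0.0019]
```

View pics/t2c.png

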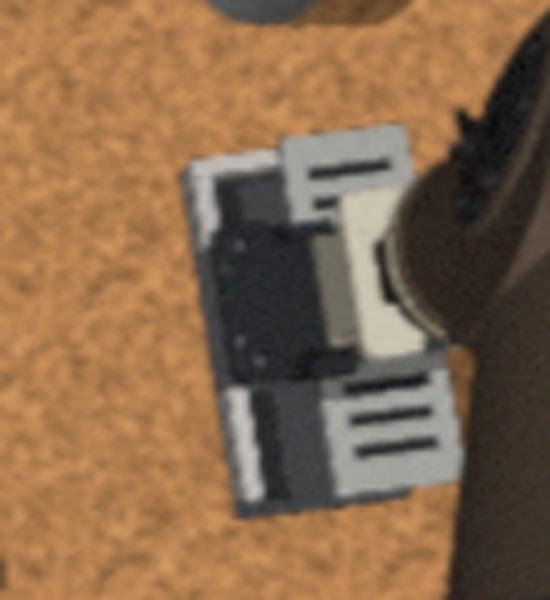

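```bash
python3 -m pendant '[{"dp":[0,0,0.05],"rotation":[0,0.001,0.002],"fingers":1},{"dp":[0,0,0.1],"rotation":[0,0.001,0.002],"fingers":1},{"dp":[0,0,0.135],"rotation":[0,0.001,0.002],"fingers":1},{"dp":[0,0,0.148],"rotation":[0,0.001,0.002],"fingers":1},{"dp":[0,0,0.152],"rotation":[0,0.001,0.002],"fingers":1},{"dp":[0,0,0.155],"rotation":[0,0.001,0.002],"fingers":1},{"dp":[0,0,0.158],"rotation":[0,0.001,0.002],"fingers":1},{"dp":[0,0,0.158],"rotation":[0,0.001,0.002],"fingers":1}]'
python3 - <<'E'
from h import *
st(); cv2.imwrite('pics/s3.png',arm.get_image('scene')[170:290,140:300].repeat(4,0).repeat(4,1));c=arm.camera_params('wrist'); cv2.imwrite('pics/w3.png',arm.get_image('wrist'))
np.save('c3.npy',np.r_[c['rvec'],c['tvec']])
E
```

```text
clock: 6.8
position: [0.4982, -0.2879, 0.0121]
ee_rot: [-2.341, 2.095, -0.002]
force: [-0.8, 0.8, -3.6]
width: 0.69
t 6.8 p [ 0.4982 -0.2879  0.0121] xdeg -83.66 tilt [ 0.001  -0.0004] F [-0.81  0.78 -3.63] w 0.69 q [ 0.5   0.62 -0.1   1.89  0.1   0.64 -1.12]
```

View pics/s3.png

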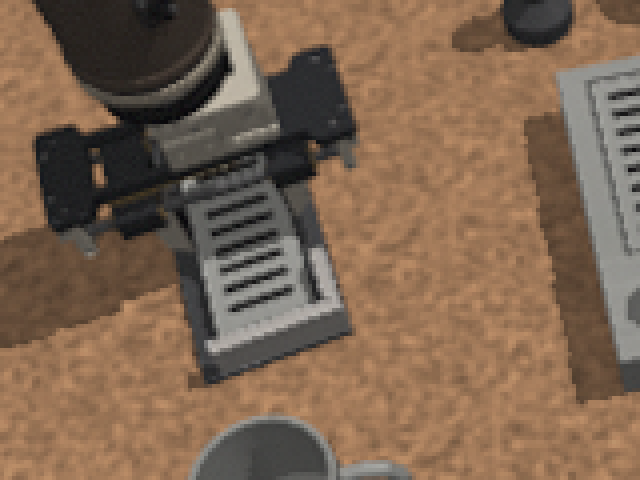

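View pics/w3.png

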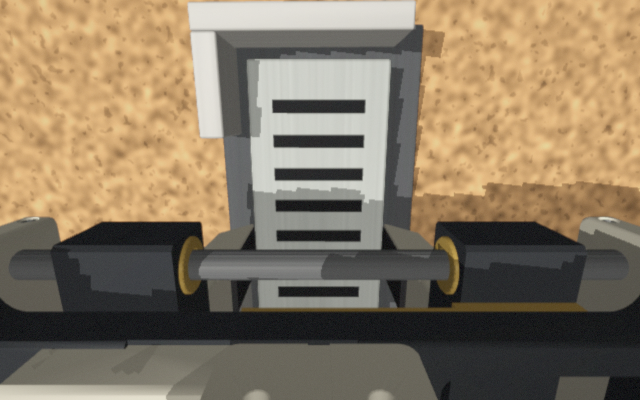

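The cover is hovering just inside the fences, its end edge at row 59 with the end fence's foot at about row 48. I'll touch it down, then creep to the end fence.

```bash
python3 -m pendant '[{"dp":[0,0,0.001],"rotation":[0,0,0],"fingers":1},{"dp":[0,0,0.002],"rotation":[0,0,0],"fingers":1},{"dp":[0,0,0.002],"rotation":[0,0,0],"fingers":1}]'; python3 -c "
from h import *
st()"
python3 -m pendant '[{"dp":[0,-0.002,0],"rotation":[0,0,0],"fingers":1},{"dp":[0,-0.004,0],"rotation":[0,0,0],"fingers":1},{"dp":[0,-0.006,0],"rotation":[0,0,0],"fingers":1},{"dp":[0,-0.006,0],"rotation":[0,0,0],"fingers":1}]'; python3 -c "
from h import *
st()"
```

```text
clock: 7.28
position: [0.4982, -0.288, 0.0104]
ee_rot: [-2.341, 2.095, -0.002]
force: [-1.2, 1.0, 2.8]
width: 0.692
t 7.28 p [ 0.4982 -0.288   0.0104] xdeg -83.66 tilt [ 0.0011 -0.0005] F [-1.22  1.01  2.8 ] w 0.692 q [ 0.5   0.62 -0.1   1.89  0.1   0.63 -1.12]
clock: 7.78
position: [0.5041, -0.2874, 0.0104]
ee_rot: [2.341, -2.095, 0.002]
force: [-3.9, -0.7, 3.3]
width: 0.689
t 7.78 p [ 0.5041 -0.2874  0.0104] xdeg -83.67 tilt [ 0.0007 -0.0006] F [-3.91 -0.66  3.28] w 0.689 q [ 0.5   0.62 -0.1   1.88  0.1   0.64 -1.12]
```

```bash
python3 -m pendant '[{"dp":[0,-0.001,0],"rotation":[0,0,0],"fingers":1},{"dp":[0,-0.002,0],"rotation":[0,0,0],"fingers":1},{"dp":[0,-0.002,0],"rotation":[0,0,0],"fingers":1}]'; python3 -m pendant '[{"dp":[0,-0.001,0],"rotation":[0,0,0],"fingers":1},{"dp":[0,-0.002,0],"rotation":[0,0,0],"fingers":1},{"dp":[0,-0.002,0],"rotation":[0,0,0],"fingers":1}]'; python3 -c "
from h import *
st()"
```

```text
clock: 8.15
position: [0.505, -0.2873, 0.0103]
ee_rot: [2.34, -2.095, -0.001]
force: [-7.0, -1.2, 5.3]
width: 0.694
clock: 8.52
position: [0.505, -0.2873, 0.0103]
ee_rot: [2.338, -2.094, -0.005]
force: [-10.2, 0.0, 9.1]
width: 0.686
t 8.53 p [ 0.505  -0.2873  0.0103] xdeg -83.71 tilt [-0.0044 -0.0003] F [-10.23   0.     9.15] w 0.686 q [ 0.49  0.63 -0.1   1.87  0.1   0.65 -1.13]
```

```bash
python3 -m pendant '[{"dp":[-0.002,-0.0005,0],"rotation":[0,0,0],"fingers":1},{"dp":[-0.004,-0.0005,0],"rotation":[0,0,0],"fingers":1},{"dp":[-0.005,-0.0005,0],"rotation":[0,0,0],"fingers":1},{"dp":[-0.005,-0.0005,0],"rotation":[0,0,0],"fingers":1}]'; python3 -c "
from h import *
st()"; python3 -m pendant '[{"dp":[-0.001,-0.0005,0],"rotation":[0,0,0],"fingers":1},{"dp":[-0.002,-0.0005,0],"rotation":[0,0,0],"fingers":1},{"dp":[-0.002,-0.0005,0],"rotation":[0,0,0],"fingers":1}]'; python3 -c "
from h import *
st()"
```

```text
clock: 9.02
position: [0.5045, -0.2847, 0.0104]
ee_rot: [2.334, -2.096, -0.002]
force: [-4.6, -6.0, 1.0]
width: 0.688
t 9.03 p [ 0.5045 -0.2847  0.0104] xdeg -83.85 tilt [-0.0043 -0.0027] F [-4.62 -6.03  0.95] w 0.688 q [ 0.49  0.62 -0.1   1.88  0.1   0.64 -1.14]
clock: 9.4
position: [0.5045, -0.2845, 0.0105]
ee_rot: [2.331, -2.097, -0.0]
force: [-4.9, -5.0, 2.3]
width: 0.686
t 9.4 p [ 0.5045 -0.2845  0.0105] xdeg -83.95 tilt [-0.0042 -0.0046] F [-4.89 -5.    2.28] w 0.686 q [ 0.48  0.62 -0.09  1.88  0.1   0.64 -1.14]
```

```bash
python3 - <<'E'
from h import *
cv2.imwrite('pics/w4.png',arm.get_image('wrist'))
E
```

```text
(no output)
```

View pics/w4.png

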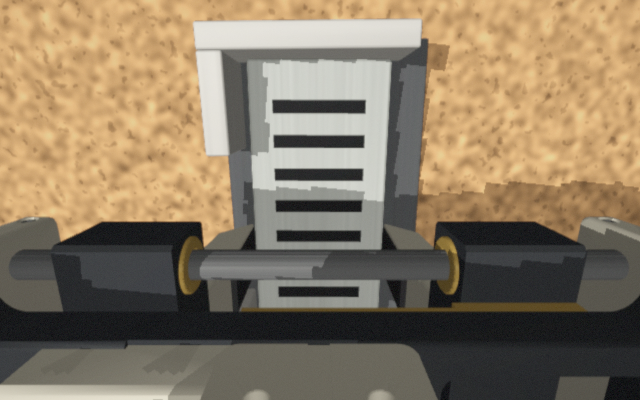

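```bash
python3 - <<'E'
import cv2
im=cv2.imread('pics/w4.png')[10:240,185:285]
im=cv2.convertScaleAbs(im,alpha=1.6,beta=20)
cv2.imwrite('pics/w4c.png',cv2.resize(im[:145],None,fx=4,fy=4,interpolation=cv2.INTER_CUBIC))
E
```

```text
(no output)
```

View pics/w4c.png

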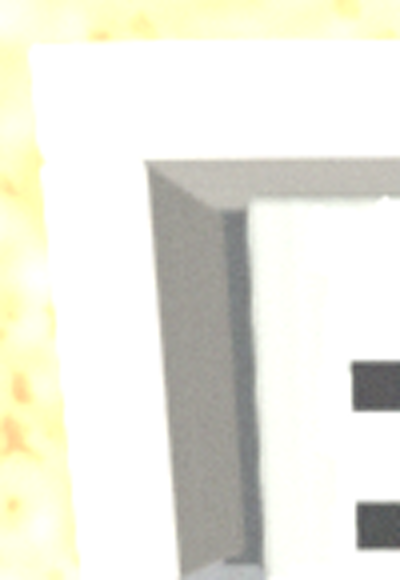

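There is still a gap to the side fence: the cover's edge is 5–7 px from the fence foot, which is several mm. Friction at the end fence seems to be holding it, so I'll back off slightly in x and push sideways.

```bash
python3 -m pendant '[{"dp":[0,0.0015,-0.0005],"rotation":[0,0,0.003],"fingers":1},{"dp":[-0.002,0.0015,-0.0005],"rotation":[0,0,0.003],"fingers":1},{"dp":[-0.004,0.0015,-0.0005],"rotation":[0,0,0.003],"fingers":1},{"dp":[-0.004,0.0015,-0.0005],"rotation":[0,0,0.003],"fingers":1}]'; python3 -c "
from h import *
st()"
```

```text
clock: 9.95
position: [0.5033, -0.2819, 0.0112]
ee_rot: [2.328, -2.099, 0.004]
force: [1.0, -6.2, -4.5]
width: 0.687
t 9.95 p [ 0.5033 -0.2819  0.0112] xdeg -84.08 tilt [-0.0026 -0.0067] F [ 1.02 -6.15 -4.54] w 0.687 q [ 0.48  0.62 -0.09  1.89  0.1   0.64 -1.15]
```

```bash
python3 -m pendant '[{"dp":[-0.001,0,0],"rotation":[0,0,0],"fingers":1},{"dp":[-0.002,0,0],"rotation":[0,0,0],"fingers":1},{"dp":[-0.002,0,0],"rotation":[0,0,0],"fingers":1}]'; python3 - <<'E'
from h import *
st()
im=arm.get_image('wrist'); cv2.imwrite('pics/w5.png',im)
im=cv2.convertScaleAbs(im[10:155,185:330],alpha=1.6,beta=20)
cv2.imwrite('pics/w5c.png',cv2.resize(im,None,fx=4,fy=4,interpolation=cv2.INTER_CUBIC))
E
```

```text
clock: 10.32
position: [0.5034, -0.2818, 0.0114]
ee_rot: [2.328, -2.098, 0.008]
force: [0.4, -7.3, -6.1]
width: 0.689
t 10.32 p [ 0.5034 -0.2818  0.0114] xdeg -84.05 tilt [-0.0017 -0.0093] F [ 0.4  -7.26 -6.13] w 0.689 q [ 0.48  0.62 -0.09  1.89  0.1   0.63 -1.15]
```

View pics/w5c.png

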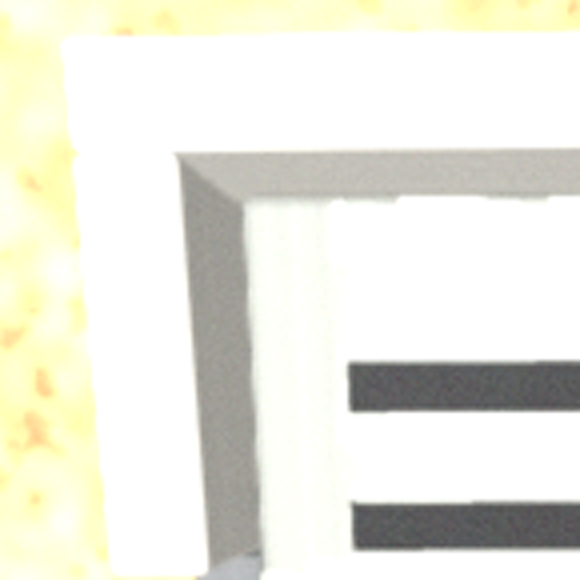

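```bash
python3 -m pendant '[{"dp":[-0.0005,-0.001,0.001],"rotation":[0.009,0,-0.003],"fingers":1},{"dp":[-0.0005,-0.002,0.001],"rotation":[0.009,0,-0.003],"fingers":1},{"dp":[-0.0005,-0.003,0.001],"rotation":[0.009,0,-0.003],"fingers":1},{"dp":[-0.0005,-0.003,0.001],"rotation":[0.009,0,-0.003],"fingers":1}]'; python3 - <<'E'
from h import *
st()
c=arm.camera_params('wrist');np.save('c6.npy',np.r_[c['rvec'],c['tvec']])
im=arm.get_image('wrist'); cv2.imwrite('pics/w6.png',im)
im=cv2.resize(im[10:210,180:440],None,fx=3,fy=3,interpolation=cv2.INTER_CUBIC)
cv2.imwrite('pics/w6c.png',im)
E
```

```text
clock: 10.88
position: [0.5043, -0.2817, 0.0106]
ee_rot: [2.333, -2.098, 0.014]
force: [-8.4, -3.6, 7.7]
width: 0.689
t 10.88 p [ 0.5043 -0.2817  0.0106] xdeg -83.91 tilt [ 0.0041 -0.0089] F [-8.36 -3.57  7.72] w 0.689 q [ 0.48  0.62 -0.09  1.89  0.1   0.63 -1.15]
```

View pics/w6c.png

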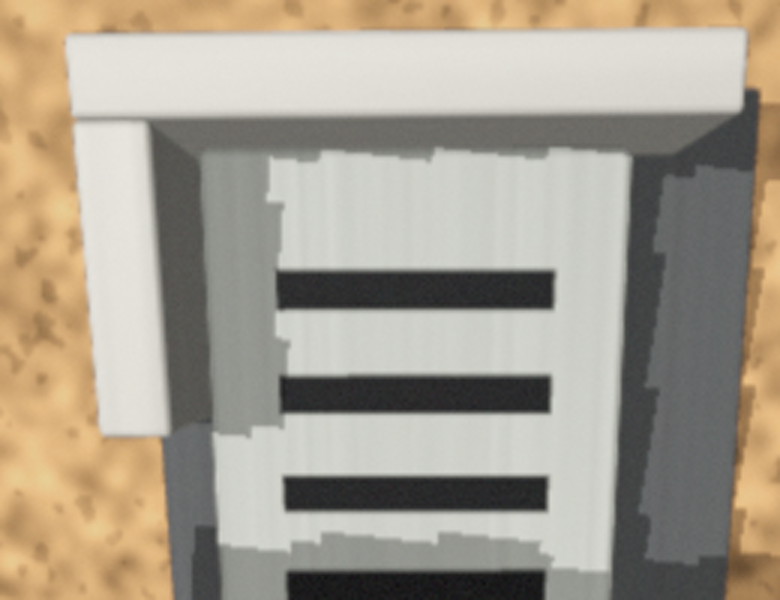

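```bash
python3 -m pendant '[{"dp":[0,0,0],"rotation":[0,0,0],"fingers":0.2},{"dp":[0,0,0],"rotation":[0,0,0],"fingers":-0.4},{"dp":[0,0,0],"rotation":[0,0,0],"fingers":-1},{"dp":[0,0,0],"rotation":[0,0,0],"fingers":-1},{"dp":[0,0,-0.02],"rotation":[0,0.006,0],"fingers":-1},{"dp":[0,0.03,-0.08],"rotation":[0,0.006,0],"fingers":-1},{"dp":[0,0.06,-0.13],"rotation":[0,0.006,0],"fingers":-1},{"dp":[0,0.06,-0.16],"rotation":[0,0.006,0],"fingers":-1},{"dp":[0,0.06,-0.16],"rotation":[0,0.006,0],"fingers":-1}]'; python3 - <<'E'
from h import *
st()
c=arm.camera_params('wrist');np.save('c7.npy',np.r_[c['rvec'],c['tvec']])
im=arm.get_image('wrist'); cv2.imwrite('pics/w7.png',im)
cv2.imwrite('pics/t7.png',arm.get_image('top'))
E
```

```text
clock: 12.05
position: [0.4455, -0.2875, 0.1745]
ee_rot: [2.331, -2.097, 0.032]
force: [0.1, -0.3, 0.2]
width: 0.999
t 12.05 p [ 0.4455 -0.2875  0.1745] xdeg -83.94 tilt [ 0.011  -0.0183] F [ 0.06 -0.26  0.17] w 0.999 q [ 0.56  0.33 -0.12  1.88  0.06  0.92 -1.06]
```

View pics/w7.png

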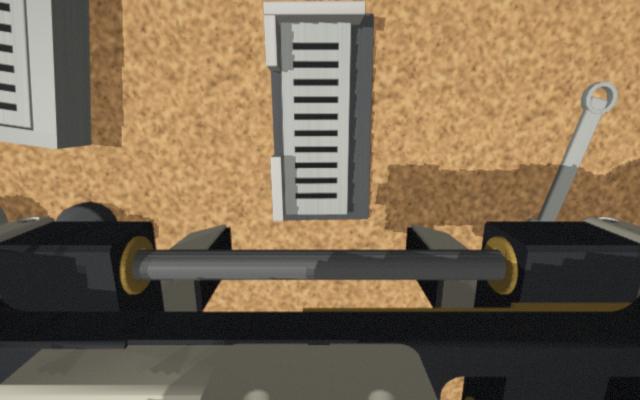

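```bash
python3 - <<'E'
import cv2,numpy as np
im=cv2.imread('pics/w7.png')[0:225,255:385]
a=cv2.resize(im[:115],None,fx=6,fy=6,interpolation=cv2.INTER_CUBIC)[:600]
b=cv2.resize(im[125:225],None,fx=6,fy=6,interpolation=cv2.INTER_CUBIC)[:600]
cv2.imwrite('pics/w7a.png',a); cv2.imwrite('pics/w7b.png',b)
E
```

```text
(no output)
```

View pics/w7a.png

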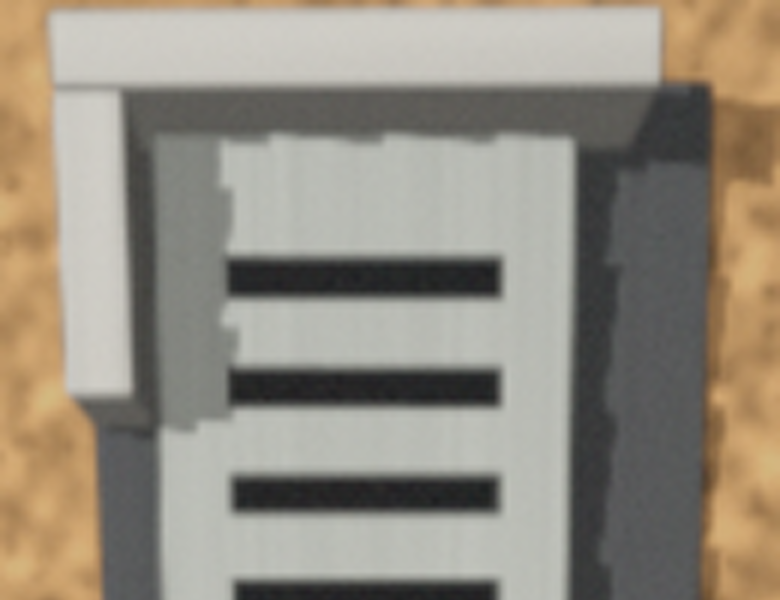

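View pics/w7b.png

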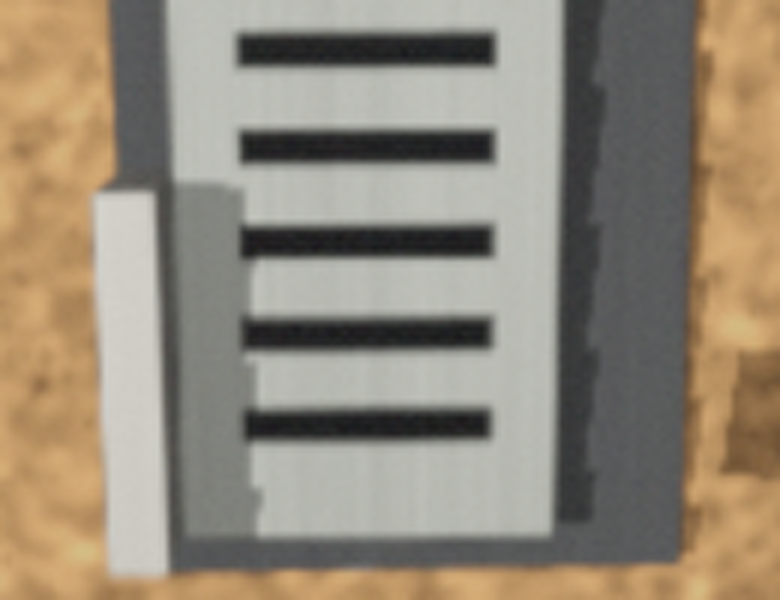

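```bash
python3 - <<'E'
from h import *
np.set_printoptions(precision=4,suppress=True)
v=np.load('c7.npy'); c=dict(arm.camera_params('wrist'),rvec=v[:3],tvec=v[3:])
def px(l): return [((u+.5)/6-.5+255,(w+.5)/6-.5+y) for u,w,y in l]
A,B=0,125
r,e=fit(c,[(10,10,38),(10,-75,38),(0,-75,38),(0,0,38),(-40,0,38),(-40,10,38),(-118,10,38),(-118,0,38),(-180,0,38),(-180,10,38),(-190,-88,6)],
 px([(51,13,A),(660,8,A),(660,86,A),(122,91,A),(132,393,A),(67,395,A),(95,192,B),(155,191,B),(168,573,B),(110,577,B),(678,560,B)]),[.59,-.24,.11])
b,eb=fit(c,[(90,32,18),(90,-32,18),(-90,32,18),(-90,-32,18)],px([(153,137,A),(576,137,A),(187,538,B),(553,537,B)]),[.5,-.28,.11])
print(r,e,b,eb); print('cover in corner',w2loc(r,b[:2])*1000,b[2]-r[2])
# joint fit w/ free plane-camera error: bigger check: fit full pose of cam
P=np.array([(10,10,38),(10,-75,38),(0,-75,38),(0,0,38),(-40,0,38),(-40,10,38),(-118,10,38),(-118,0,38),(-180,0,38),(-180,10,38),(-190,-88,6)],float)/1000
q=np.array(px([(51,13,A),(660,8,A),(660,86,A),(122,91,A),(132,393,A),(67,395,A),(95,192,B),(155,191,B),(168,573,B),(110,577,B),(678,560,B)]))
ok,rv,tv=cv2.solvePnP(P,q,c['camera_matrix'],None)
c2=dict(c,rvec=rv,tvec=tv)
b2,e2=fit(c2,[(90,32,18),(90,-32,18),(-90,32,18),(-90,-32,18)],px([(153,137,A),(576,137,A),(187,538,B),(553,537,B)]),[-.09,-.03,.0]); print('pnp',b2,e2)
E
```

```text
[ 0.5899 -0.2398  0.1159] [[-0.8802 -1.1261]
 [ 0.8975 -0.8032]
 [ 0.6077 -0.3929]
 [ 0.0086 -0.7198]
 [ 0.3206  0.5059]
 [-0.5269  0.2679]
 [-0.9669  0.1581]
 [-0.02    0.186 ]
 [ 0.2923  1.1161]
 [-0.4672  0.615 ]
 [ 0.6684  1.6364]] [ 0.5037 -0.2831  0.1084] [[-0.6405 -0.7108]
 [ 0.6447 -0.552 ]
 [-0.7334  1.2799]
 [ 0.7751  0.918 ]]
cover in corner [-90.6603 -33.0721] -0.00746718871085339
pnp [-0.0907 -0.0333 -0.0089] [[-0.3089 -0.2538]
 [ 0.3166  0.1138]
 [-0.5177  0.3805]
 [ 0.5241 -0.1417]]
```

The big cover is released at about (-90.7, -33) mm in the corner frame, with a yaw error of about 0.009 rad, which is within tolerance. Next is the plunger.

```bash
python3 - <<'E'
from h import *
cam=arm.camera_params('top'); p=fit(cam,[(0,0,77)],[(188.5/6-.5+300,97.5/6-.5+145)],[.6,0,0])[0][:2]; print('head',p)
print(loc2w([.5756,-.0121,-.0372],(.082,0)))
tgt(.656,-.015,.12,-92.1)
st()
E
```

```text
head [ 0.6523897  -0.01413014]
[ 0.65754327 -0.0151497 ]
dp [-0.2483, -0.2393, 0.0484] rot [-0.0057, -0.0159, 0.1432]
t 12.15 p [ 0.4442 -0.2865  0.1713] xdeg -83.9 tilt [ 0.0063 -0.0157] F [-0.04  0.36 -0.64] w 1.002 q [ 0.56  0.33 -0.12  1.88  0.06  0.92 -1.06]
```

```bash
python3 -m pendant '[{"dp":[-0.04,-0.04,0],"rotation":[-0.006,-0.016,0.143],"fingers":1},{"dp":[-0.084,-0.08,0],"rotation":[-0.006,-0.016,0.143],"fingers":1},{"dp":[-0.126,-0.121,0.02],"rotation":[-0.006,-0.016,0.143],"fingers":1},{"dp":[-0.17,-0.163,0.04],"rotation":[-0.006,-0.016,0.143],"fingers":1},{"dp":[-0.21,-0.202,0.048],"rotation":[-0.006,-0.016,0.143],"fingers":1},{"dp":[-0.248,-0.239,0.048],"rotation":[-0.006,-0.016,0.143],"fingers":1},{"dp":[-0.248,-0.239,0.048],"rotation":[-0.006,-0.016,0.143],"fingers":1},{"dp":[-0.248,-0.239,0.048],"rotation":[-0.006,-0.016,0.143],"fingers":1},{"dp":[-0.248,-0.239,0.048],"rotation":[-0.006,-0.016,0.143],"fingers":1}]'; python3 - <<'E'
from h import *
st(); tgt(.655,-.015,.06,-92.1)
c=arm.camera_params('wrist');np.save('c8.npy',np.r_[c['rvec'],c['tvec']])
cv2.imwrite('pics/w8.png',arm.get_image('wrist')); cv2.imwrite('pics/s8.png',arm.get_image('scene')[130:290,200:400].repeat(3,0).repeat(3,1))
cv2.imwrite('pics/t8.png',arm.get_image('top'))
E
```

```text
clock: 13.28
position: [0.6549, -0.0171, 0.1199]
ee_rot: [2.177, -2.262, -0.001]
force: [-1.3, -0.2, 0.4]
width: 0.074
t 13.28 p [ 0.6549 -0.0171  0.1199] xdeg -92.2 tilt [-0.0016 -0.0009] F [-1.27 -0.24  0.37] w 0.074 q [ 0.03  0.59 -0.13  1.6   0.09  0.96 -1.74]
dp [-0.0021, -0.0001, 0.0599] rot [0.0016, -0.001, -0.0018]
```

View pics/w8.png

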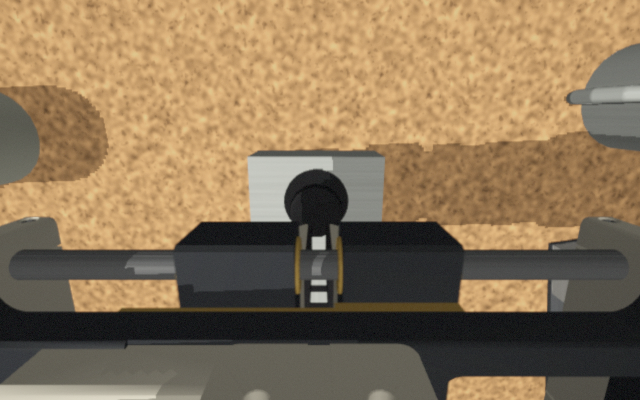

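View pics/s8.png

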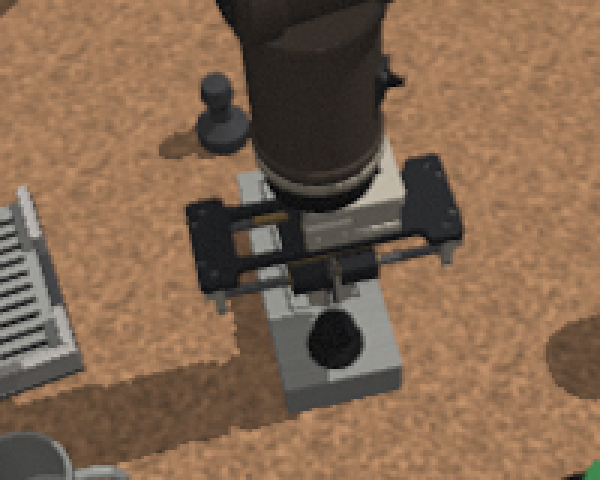

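View pics/t8.png

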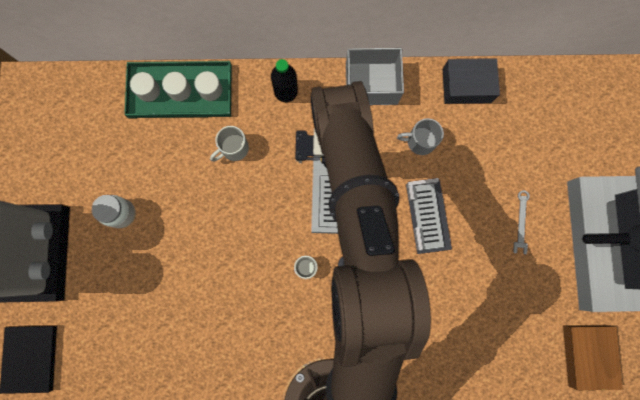

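```bash
python3 - <<'E'
from h import *
v=np.load('c8.npy'); c=dict(arm.camera_params('wrist'),rvec=v[:3],tvec=v[3:])
# head visible: left 284.5 right 348 ; top 170 -> centre ~(316.5,202)
print(fit(c,[(0,0,77)],[(316.5,202)],[.65,-.015,0])[0])
# far station edge corners
print(fit(c,[(115,50,45),(115,-50,45)],[(249,156),(384,155.5)],[.57,-.01,-.037]))
E
```

```text
[ 0.66652083 -0.01748918  0.        ]
(array([ 0.57756627, -0.01432232, -0.03519315]), array([[-1.55777931,  0.04880407],
       [ 1.55809037,  0.04030916]]))
```

```bash
python3 -m pendant '[{"dp":[0,-0.004,0.03],"rotation":[0.002,-0.001,-0.002],"fingers":1},{"dp":[0,-0.004,0.042],"rotation":[0.002,-0.001,-0.002],"fingers":1},{"dp":[0,-0.004,0.047],"rotation":[0.002,-0.001,-0.002],"fingers":1},{"dp":[0,-0.004,0.052],"rotation":[0.002,-0.001,-0.002],"fingers":1},{"dp":[0,-0.004,0.057],"rotation":[0.002,-0.001,-0.002],"fingers":1},{"dp":[0,-0.004,0.062],"rotation":[0.002,-0.001,-0.002],"fingers":1},{"dp":[0,-0.004,0.064],"rotation":[0.002,-0.001,-0.002],"fingers":1},{"dp":[0,-0.004,0.065],"rotation":[0.002,-0.001,-0.002],"fingers":1},{"dp":[0,-0.004,0.065],"rotation":[0.002,-0.001,-0.002],"fingers":1}]'; python3 - <<'E'
from h import *
st(); cv2.imwrite('pics/s9.png',arm.get_image('scene')[130:290,200:400].repeat(3,0).repeat(3,1))
E
```

```text
clock: 14.55
position: [0.6585, -0.0176, 0.0573]
ee_rot: [-2.18, 2.262, -0.001]
force: [-8.2, -2.0, 13.3]
width: 0.008
t 14.55 p [ 0.6585 -0.0176  0.0573] xdeg -92.12 tilt [ 0.0007 -0.0003] F [-8.23 -1.98 13.34] w 0.008 q [ 0.03  0.66 -0.13  1.64  0.11  0.84 -1.75]
```

View pics/s9.png

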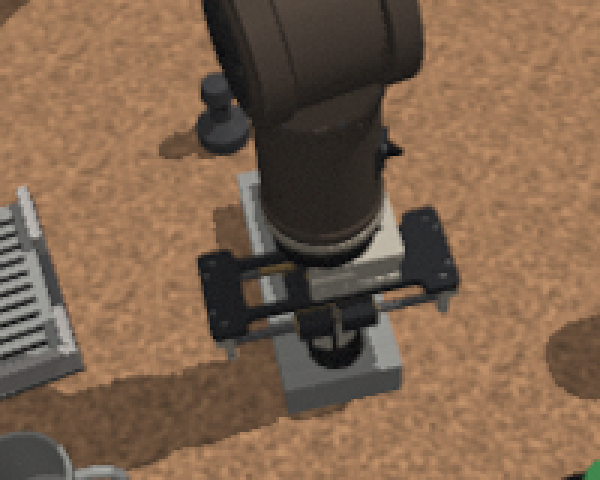

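```bash
python3 -m pendant '[{"dp":[0,0.001,0.001],"rotation":[0,0,0],"fingers":1},{"dp":[0,0.001,0.0015],"rotation":[0,0,0],"fingers":1},{"dp":[0,0.001,0.0015],"rotation":[0,0,0],"fingers":1},{"dp":[0,0.001,-0.03],"rotation":[0,0,0],"fingers":1},{"dp":[0,0.02,-0.09],"rotation":[0,0,0],"fingers":-1},{"dp":[0,0.07,-0.12],"rotation":[0,0,0],"fingers":-1},{"dp":[0,0.13,-0.13],"rotation":[0,0,0],"fingers":-1},{"dp":[0,0.15,-0.13],"rotation":[0,0,0],"fingers":-1},{"dp":[0,0.15,-0.13],"rotation":[0,0,0],"fingers":-1},{"dp":[0,0.15,-0.13],"rotation":[0,0,0],"fingers":-1}]'; python3 - <<'E'
from h import *
st();c=arm.camera_params('wrist');np.save('c10.npy',np.r_[c['rvec'],c['tvec']]); im=arm.get_image('wrist');cv2.imwrite('pics/w10.png',im)
cv2.imwrite('pics/w10c.png',cv2.resize(im[20:220,220:420],None,fx=3,fy=3,interpolation=cv2.INTER_CUBIC))
E
```

```text
clock: 15.85
position: [0.5095, -0.012, 0.1874]
ee_rot: [-2.179, 2.262, -0.002]
force: [0.1, 0.7, 0.3]
width: 0.608
t 15.85 p [ 0.5095 -0.012   0.1874] xdeg -92.13 tilt [ 0.0017 -0.0002] F [0.15 0.72 0.28] w 0.608 q [ 0.05  0.3  -0.17  1.89  0.06  0.95 -1.75]
```

View pics/w10.png

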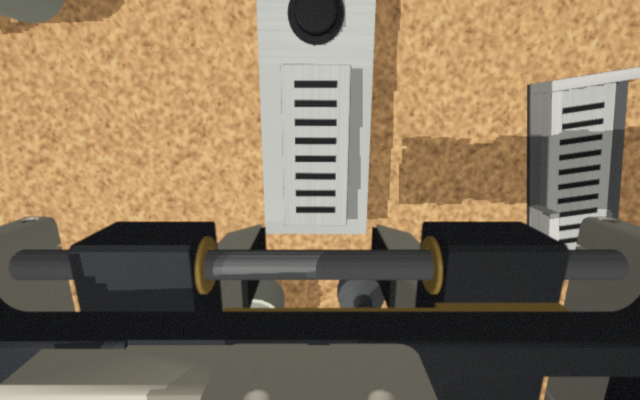

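View pics/w10c.png

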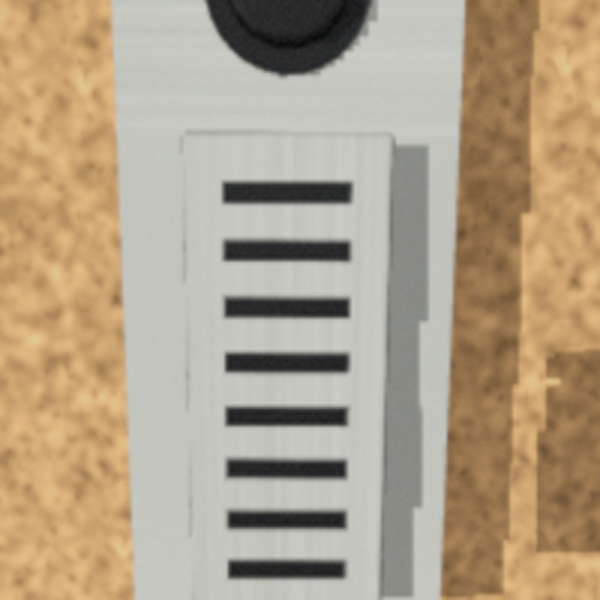

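```bash
python3 - <<'E'
from h import *
np.set_printoptions(precision=4,suppress=True)
im=cv2.imread('pics/w10.png'); cv2.imwrite('pics/w10d.png',cv2.resize(im[200:240,260:370],None,fx=7,fy=7,interpolation=cv2.INTER_CUBIC))
v=np.load('c10.npy'); c=dict(arm.camera_params('wrist'),rvec=v[:3],tvec=v[3:])
r=fit(c,[(70,29,65),(70,-29,65),(-70,29,65),(-70,-29,65)],[(282,64.3),(350.7,65.3),(286,226),(347,225)],[.546,-.012,-.036]); print(r)
tgt(r[0][0],r[0][1],.0555,np.degrees(r[0][2])-90)
E
```

```text
(array([ 0.5465, -0.0129, -0.0391]), array([[-1.1027, -0.2871],
       [ 1.3009, -1.1672],
       [-1.0432,  0.6392],
       [ 0.8852,  1.7418]]))
dp [-0.0005, -0.0367, 0.1318] rot [-0.0013, -0.0001, 0.002]
```

View pics/w10d.png

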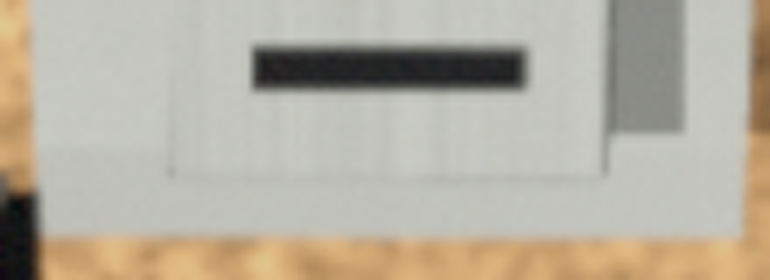

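```bash
python3 -m pendant '[{"dp":[0,-0.037,0.02],"rotation":[-0.001,0,0.002],"fingers":-1},{"dp":[0,-0.037,0.05],"rotation":[-0.001,0,0.002],"fingers":-1},{"dp":[0,-0.037,0.09],"rotation":[-0.001,0,0.002],"fingers":-1},{"dp":[0,-0.037,0.12],"rotation":[-0.001,0,0.002],"fingers":-1},{"dp":[0,-0.037,0.131],"rotation":[-0.001,0,0.002],"fingers":-1},{"dp":[0,-0.037,0.132],"rotation":[-0.001,0,0.002],"fingers":-1},{"dp":[0,-0.037,0.132],"rotation":[-0.001,0,0.002],"fingers":-1},{"dp":[0,-0.037,0.132],"rotation":[-0.001,0,0.002],"fingers":0.4},{"dp":[0,-0.037,0.132],"rotation":[-0.001,0,0.002],"fingers":1},{"dp":[0,-0.037,0.132],"rotation":[-0.001,0,0.002],"fingers":1},{"dp":[0,-0.037,0.132],"rotation":[-0.001,0,0.002],"fingers":1},{"dp":[0,-0.037,0.132],"rotation":[-0.001,0,0.002],"fingers":1}]' 30; python3 - <<'E'
from h import *
st()
E
```

```text
clock: 17.4
position: [0.5469, -0.013, 0.0554]
ee_rot: [-2.177, 2.264, -0.0]
force: [-1.7, 1.0, 2.1]
width: 0.624
t 17.4 p [ 0.5469 -0.013   0.0554] xdeg -92.23 tilt [0.0006 0.0003] F [-1.7   1.05  2.14] w 0.624 q [ 0.03  0.52 -0.15  1.93  0.11  0.69 -1.79]
```

```bash
python3 - <<'E'
from h import *
tgt(.5469,-.013,.16,-92.2); tgt(.5168,-.2853,.16,-83.6);tgt(.5168,-.2853,.030,-83.6)
E
```

```text
dp [-0.0001, -0.0, -0.1046] rot [-0.0006, 0.0003, -0.0005]
dp [0.2732, 0.0195, -0.1047] rot [-0.0006, 0.0002, -0.1506]
dp [0.2732, 0.0196, 0.0253] rot [-0.0006, 0.0002, -0.1506]
```

```bash
python3 -m pendant '[{"dp":[0,0,-0.02],"rotation":[0,0,0],"fingers":1},{"dp":[0,0,-0.06],"rotation":[0,0,0],"fingers":1},{"dp":[0.02,0.001,-0.1],"rotation":[0,0,-0.03],"fingers":1},{"dp":[0.07,0.005,-0.105],"rotation":[0,0,-0.06],"fingers":1},{"dp":[0.13,0.01,-0.105],"rotation":[0,0,-0.1],"fingers":1},{"dp":[0.19,0.014,-0.105],"rotation":[0,0,-0.14],"fingers":1},{"dp":[0.24,0.018,-0.105],"rotation":[0,0,-0.151],"fingers":1},{"dp":[0.27,0.02,-0.105],"rotation":[0,0,-0.151],"fingers":1},{"dp":[0.273,0.02,-0.105],"rotation":[0,0,-0.151],"fingers":1},{"dp":[0.273,0.02,-0.06],"rotation":[0,0,-0.151],"fingers":1},{"dp":[0.273,0.02,-0.02],"rotation":[0,0,-0.151],"fingers":1},{"dp":[0.273,0.02,0.01],"rotation":[0,0,-0.151],"fingers":1},{"dp":[0.273,0.02,0.02],"rotation":[0,0,-0.151],"fingers":1},{"dp":[0.273,0.02,0.025],"rotation":[0,0,-0.151],"fingers":1},{"dp":[0.273,0.02,0.025],"rotation":[0,0,-0.151],"fingers":1}]'; python3 - <<'E'
from h import *
st(); im=arm.get_image('wrist');cv2.imwrite('pics/w11.png',im)
E
```

```text
clock: 19.27
position: [0.5169, -0.285, 0.0311]
ee_rot: [-2.342, 2.093, -0.002]
force: [0.9, 0.4, -1.8]
width: 0.626
t 19.27 p [ 0.5169 -0.285   0.0311] xdeg -83.56 tilt [ 0.0016 -0.0001] F [ 0.87  0.45 -1.77] w 0.626 q [ 0.49  0.61 -0.11  1.84  0.1   0.7  -1.13]
```

View pics/w11.png

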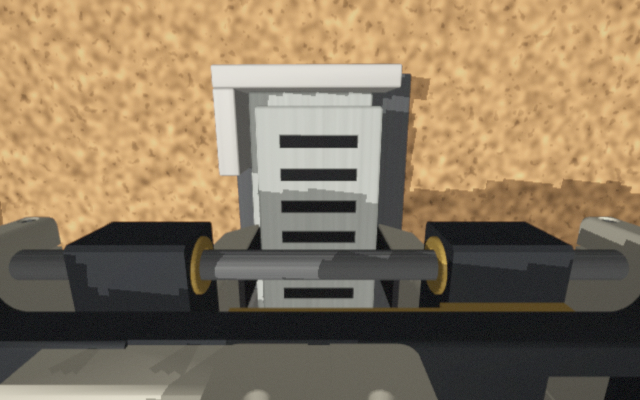

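```bash
python3 -m pendant '[{"dp":[0,0,0.005],"rotation":[0,0,-0.001],"fingers":1},{"dp":[0,0,0.009],"rotation":[0,0,-0.001],"fingers":1},{"dp":[0,0,0.009],"rotation":[0,0,-0.001],"fingers":1},{"dp":[0,-0.003,0.009],"rotation":[0,0,-0.001],"fingers":1},{"dp":[0,-0.006,0.009],"rotation":[0,0,-0.001],"fingers":1},{"dp":[0,-0.007,0.009],"rotation":[0,0,-0.001],"fingers":1},{"dp":[0,-0.007,0.009],"rotation":[0,0,-0.001],"fingers":1}]'; python3 -c "
from h import *
st()"
python3 -m pendant '[{"dp":[0,-0.001,0],"rotation":[0,0,0],"fingers":1},{"dp":[0,-0.002,0],"rotation":[0,0,0],"fingers":1},{"dp":[0,-0.003,0],"rotation":[0,0,0],"fingers":1},{"dp":[0,-0.003,0],"rotation":[0,0,0],"fingers":1}]'; python3 -c "
from h import *
st()"
```

```text
clock: 20.2
position: [0.5242, -0.2843, 0.0224]
ee_rot: [-2.343, 2.091, -0.003]
force: [0.8, -0.9, -1.8]
width: 0.626
t 20.2 p [ 0.5242 -0.2843  0.0224] xdeg -83.5 tilt [ 0.0021 -0.0003] F [ 0.83 -0.94 -1.77] w 0.626 q [ 0.48  0.63 -0.11  1.83  0.1   0.69 -1.14]
clock: 20.7
position: [0.5249, -0.2843, 0.0218]
ee_rot: [2.342, -2.092, -0.002]
force: [-6.8, -1.3, 0.3]
width: 0.627
t 20.7 p [ 0.5249 -0.2843  0.0218] xdeg -83.54 tilt [-0.0019 -0.    ] F [-6.78 -1.26  0.32] w 0.627 q [ 0.48  0.63 -0.11  1.83  0.1   0.69 -1.14]
```

Contact with the end fence at x≈0.525. I'll back off about 1 mm and slide to the side fence.

```bash
python3 -m pendant '[{"dp":[0,0.0015,-0.0003],"rotation":[0,0,-0.001],"fingers":1},{"dp":[-0.003,0.0015,-0.0003],"rotation":[0,0,-0.001],"fingers":1},{"dp":[-0.006,0.0015,-0.0003],"rotation":[0,0,-0.001],"fingers":1},{"dp":[-0.007,0.0015,-0.0003],"rotation":[0,0,-0.001],"fingers":1},{"dp":[-0.007,0.0015,-0.0003],"rotation":[0,0,-0.001],"fingers":1}]'; python3 -c "
from h import *
st()"
python3 -m pendant '[{"dp":[-0.001,0,0],"rotation":[0,0,0],"fingers":1},{"dp":[-0.002,0,0],"rotation":[0,0,0],"fingers":1},{"dp":[-0.003,0,0],"rotation":[0,0,0],"fingers":1},{"dp":[-0.003,0,0],"rotation":[0,0,0],"fingers":1}]'; python3 -c "
from h import *
st();im=arm.get_image('wrist');cv2.imwrite('pics/w12.png',im)
cv2.imwrite('pics/w12c.png',cv2.resize(im[50:250,190:450],None,fx=3,fy=3,interpolation=cv2.INTER_CUBIC))"
```

```text
clock: 21.32
position: [0.5228, -0.2773, 0.0222]
ee_rot: [2.344, -2.09, -0.002]
force: [0.4, 0.2, -2.5]
width: 0.629
t 21.32 p [ 0.5228 -0.2773  0.0222] xdeg -83.46 tilt [-0.0016 -0.0001] F [ 0.44  0.17 -2.53] w 0.629 q [ 0.47  0.62 -0.11  1.84  0.1   0.68 -1.15]
clock: 21.82
position: [0.5227, -0.2758, 0.0225]
ee_rot: [2.343, -2.091, 0.001]
force: [1.4, -5.4, -3.2]
width: 0.627
t 21.82 p [ 0.5227 -0.2758  0.0225] xdeg -83.49 tilt [-0.0006 -0.0019] F [ 1.42 -5.37 -3.25] w 0.627 q [ 0.47  0.62 -0.11  1.85  0.1   0.68 -1.15]
```

View pics/w12c.png

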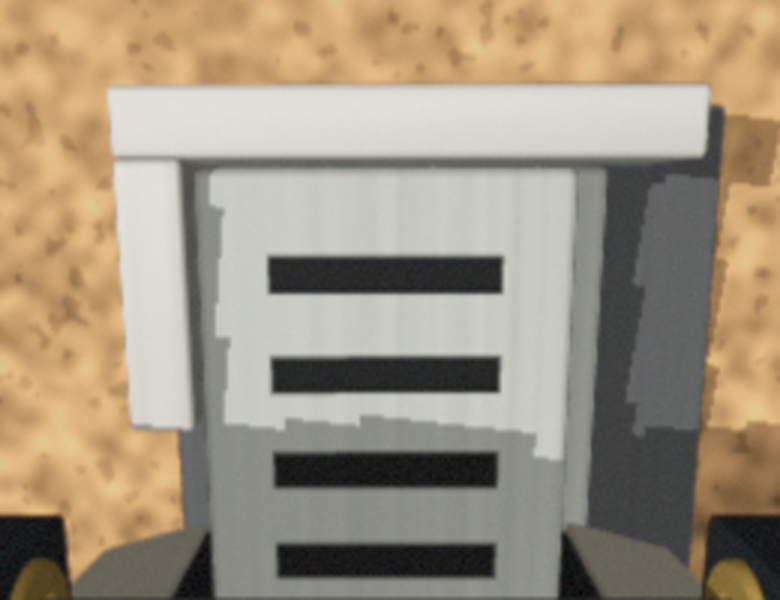

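```bash
python3 -m pendant '[{"dp":[-0.001,-0.001,0.0005],"rotation":[0,0,0],"fingers":1},{"dp":[-0.001,-0.002,0.001],"rotation":[0,0,0],"fingers":1},{"dp":[-0.001,-0.003,0.0015],"rotation":[0,0,0],"fingers":1},{"dp":[-0.001,-0.0035,0.002],"rotation":[0,0,0],"fingers":1},{"dp":[-0.001,-0.0035,0.002],"rotation":[0,0,0],"fingers":1}]'; python3 -c "
from h import *
st()"
```

```text
clock: 22.5
position: [0.5239, -0.2757, 0.0209]
ee_rot: [2.339, -2.09, -0.002]
force: [-9.5, -5.6, 9.2]
width: 0.625
t 22.5 p [ 0.5239 -0.2757  0.0209] xdeg -83.55 tilt [-0.0039 -0.0029] F [-9.53 -5.6   9.22] w 0.625 q [ 0.46  0.62 -0.1   1.84  0.1   0.68 -1.16]
```

Pressed against both fences and seated on the big cover. I'll release it, retreat straight up, and look.

```bash
python3 -m pendant '[{"dp":[0,0,-0.0003],"rotation":[0,0,0],"fingers":0.2},{"dp":[0,0,-0.0003],"rotation":[0,0,0],"fingers":-0.4},{"dp":[0,0,-0.0003],"rotation":[0,0,0],"fingers":-1},{"dp":[0,0,-0.0003],"rotation":[0,0,0],"fingers":-1},{"dp":[0,0,-0.02],"rotation":[0.003,-0.003,0],"fingers":-1},{"dp":[0,0.03,-0.07],"rotation":[0.003,-0.003,0],"fingers":-1},{"dp":[0,0.06,-0.12],"rotation":[0.003,-0.003,0],"fingers":-1},{"dp":[0,0.08,-0.15],"rotation":[0.003,-0.003,0],"fingers":-1},{"dp":[0,0.08,-0.15],"rotation":[0.003,-0.003,0],"fingers":-1},{"dp":[0,0.08,-0.15],"rotation":[0.003,-0.003,0],"fingers":-1}]'; python3 - <<'E'
from h import *
st();c=arm.camera_params('wrist');np.save('c13.npy',np.r_[c['rvec'],c['tvec']]); im=arm.get_image('wrist');cv2.imwrite('pics/w13.png',im)
im=im[0:240,255:385]
cv2.imwrite('pics/w13a.png',cv2.resize(im[:100],None,fx=6,fy=6,interpolation=cv2.INTER_CUBIC)); cv2.imwrite('pics/w13b.png',cv2.resize(im[125:225],None,fx=6,fy=6,interpolation=cv2.INTER_CUBIC))
E
```

```text
clock: 23.75
position: [0.4452, -0.2838, 0.1708]
ee_rot: [2.343, -2.093, -0.002]
force: [-0.2, -0.3, -0.6]
width: 1.001
t 23.75 p [ 0.4452 -0.2838  0.1708] xdeg -83.54 tilt [-0.0013  0.0008] F [-0.17 -0.33 -0.61] w 1.001 q [ 0.57  0.34 -0.13  1.87  0.06  0.93 -1.05]
```

View pics/w13a.png

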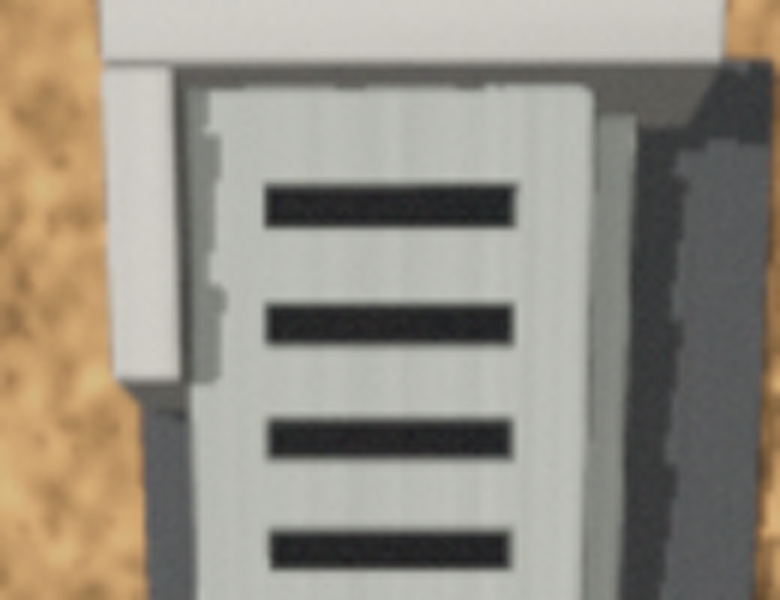

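View pics/w13b.png

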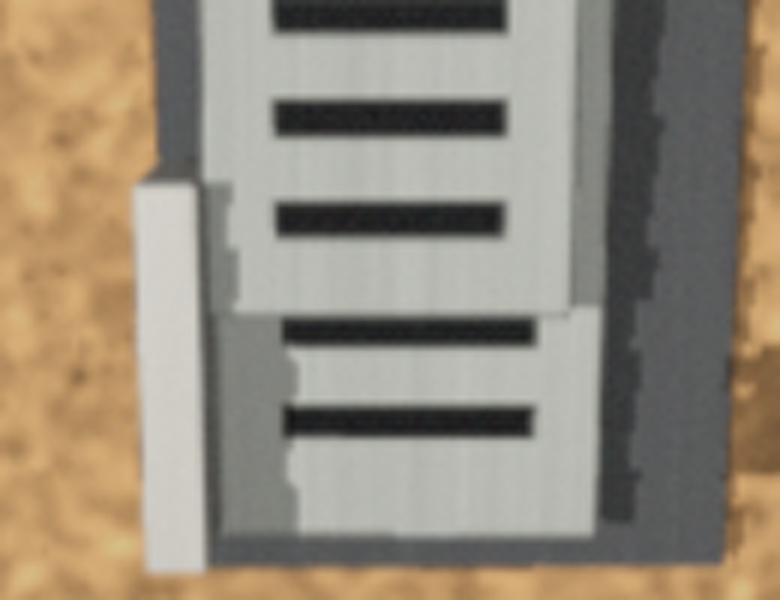

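View pics/w13.png

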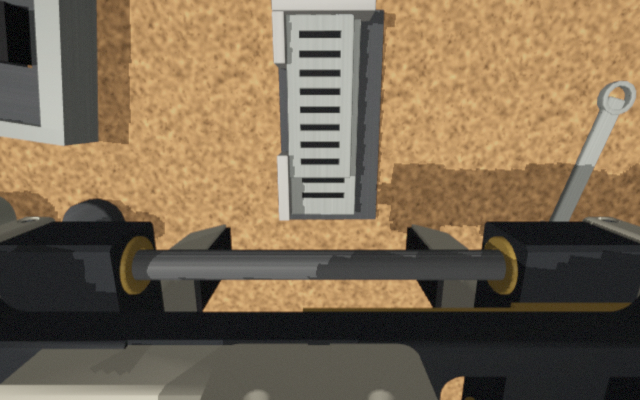

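```bash
python3 - <<'E'
from h import *
np.set_printoptions(precision=4,suppress=True)
c=dict(arm.camera_params('wrist'))
A,B=0,125
def px(l): return np.array([((u+.5)/6-.5+255,(w+.5)/6-.5+y) for u,w,y in l])
P=np.array([(0,-75,38),(0,0,38),(-40,0,38),(-40,10,38),(-118,10,38),(-118,0,38),(-180,0,38),(-180,10,38),(-190,-88,6)],float)
q=px([(722,62,A),(173,66,A),(181,380,A),(114,380,A),(136,185,B),(196,184,B),(207,570,B),(147,571,B),(724,563,B)])
v=np.load('c13.npy'); c1=dict(c,rvec=v[:3],tvec=v[3:]); r,e=fit(c1,P,q,[.59,-.24,.11])
ok,rv,tv=cv2.solvePnP(P/1000,q,c['camera_matrix'],None); c2=dict(c,rvec=rv,tvec=tv)
S=([(70,29,30),(70,-29,30),(-70,29,30),(-70,-29,30)],px([(185,90,A),(593,88,A),(214,315,B),(569,315,B)]))
Bg=([(-90,32,18),(-90,-32,18),(90,-32,18)],px([(221,537,B),(595,537,B),(636,117,A)]))
for n,(m,p) in (('small',S),('big',Bg)):
    b,_=fit(c1,m,p,[.5,-.28,.11]); print(n,'calib',w2loc(r,b[:2])*1000,b[2]-r[2])
    b,e=fit(c2,m,p,[-.08,-.03,0]); print(n,'pnp',b,e.round(2).tolist())
E
```

```text
small calib [-70.7012 -29.2752] -0.0016102783271638582
small pnp [-0.0706 -0.0294 -0.0016] [[-0.45, -0.35], [0.46, -0.29], [-0.89, 0.57], [0.86, 0.36]]
big calib [-90.642  -32.6317] -0.00983057535413262
big pnp [-0.0911 -0.0328 -0.0095] [[-0.2, -0.0], [0.2, 0.26], [-0.0, -0.18]]
```

```bash
python3 - <<'E'
from h import *
cv2.imwrite('pics/s14.png',arm.get_image('scene'))
E
```

```text
(no output)
```

View pics/s14.png

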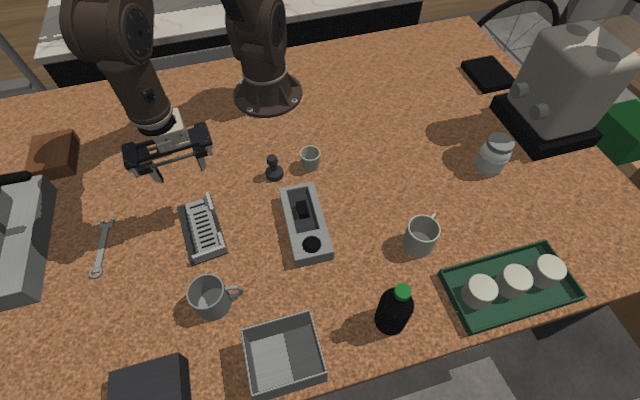

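The scene view shows the stack in the rack at about (203,229), the well empty and the plunger down at (311,243). The cup, tamper, mug and pitcher are where they started. I'll hand it in.

```bash
python3 -c "
from cell import arm
print(arm.sign_off())"
```

```text
the job is handed in; nothing more can be done
None
```

Both covers are in the rack, the small one stacked on the big one, and I handed the job in at about 24 s of the 72 s allowed. I placed the big cover against both fences and let go. Then I pushed the plunger down, picked up the lifted small cover, set it against both fences on top of the big one, and let go.

Last checks, fitted from the wrist camera after letting go, in the corner frame:

| Cover | Position (x, y) | Target | Yaw error |
|---|---|---|---|
| Big | about (-91, -32.7) mm | (-90, -32) mm | about -0.01 rad |
| Small | about (-70.7, -29.3) mm | (-70, -29) mm | about -0.002 rad |

- **Tolerances:** all of these are within the 3 mm and 0.03 rad limits. I did not measure height or tilt; the covers look flat in the pictures.
- **Big cover:** it sits slightly off square to the side fence. It stuck partway when I first pushed it sideways, so I backed it off the end fence and pushed again.
- **Plunger:** the fingertips reached a height of 57.3 mm against 57 mm for fully down, and I then pressed a little further. The wrist picture showed the small cover standing level above its well.
- **Disagreements:** the plunger position differed by about 14 mm between the top and wrist cameras, so I aimed between them. The wrist camera's scale also looked about 2% off, so I repeated the final fit with the camera pose taken from the rack itself; the two fits agreed within 0.5 mm.
- **Bystanders:** the cup, tamper, mug and pitcher looked unmoved in the final scene picture.

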